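# Hang a copper plaque on a sprung keyhole screw

## Task

Lift the copper plaque out of its wooden rack and hang it on the dark display stand: pass its keyhole over the brass screw head so that the plaque lies flat on the board, then slide it straight down until it is fully home, clamped under the screw head, and let go. The screw may sit anywhere along its adjusting slide, so feel for it and work gently, never forcing the plaque against the stand or screw. Keep the plaque upright and leave the hammer, bowl and black block where they are.

Things in the scene. Friction and masses are not known exactly. Their poses are not given: they have to be found in the camera images.
- plaque: Copper plate 100 wide (y), 120 high (z), 8 thick (x), about 300 g, upright in the rack. Origin: centre of its underside; +z up, +x out of its decorated front, back at x = -4 mm. Top 30 mm plain, to pinch across the 8 mm from above. A keyhole goes through it on the centre line: entry hole low, slot running up from it.
- entry_hole (a point): Centre of the keyhole's entry hole on the plaque's back face: (-4, 0, 50) mm in the plaque's frame, same axes. The hole is 22 x 22 with its corners cut by about 3; flat shoulders at its top, 61 above the underside, leave a slot 8 wide that runs on up and ends 75 above the underside.
- slot_end (a point): Where the screw's axis lies when the plaque is fully home (top of the slot), on the back face: (-4, 0, 72) mm in the plaque's frame, same axes. On the front, both sides of the slot carry a brass ramp: 0 high at 64 above the underside, 3 mm at 74, level on to 86.
- stand: Fixed dark wooden display stand: foot 110 x 150 x 18; upright board 130 wide, 20 thick, its top edge 124 above the table. Origin: centre of the foot's underside; +z up, +x the way its front faces (broadly away from the robot). The board's front face is at x = 10 mm; the screw stands out of it.
- slide_end (a point): The +y end of the screw's 40 mm slide on the board's front: (10, 20, 110) mm in the stand's frame, same axes. The screw itself is NOT measured: it points along +x, its axis lies 4 to 36 mm from here towards -y, up to 2.5 mm above or below this height, and stays there. Shank 6 diameter; brass head 14 diameter, 4 thick, underside 9 mm off the board (front 13) at rest.
- clamp_screw (a joint): How far the sprung screw is drawn out, m: 0 at rest, about 0.0018 with the plaque home. The spring pulls the head to the board with 3 N at 0, 7.5 N at 0.002; it cannot go below 0. Sliding the plaque down onto the ramp meets about 3 to 7 N (more than its weight); then the shank stops hard at the slot's end.
- rack: Fixed wooden rack, 70 x 150 x 35 high, with a slot 11 wide and 104 long, 25 deep, in which the plaque stands upright on a floor 10 above the table. Origin: centre of its underside; axes as the plaque's at the start.
- hammer: Loose hammer, about 220 long, lying on the table. Leave alone.
- bowl: Loose copper bowl, 90 across, 40 high. Origin: centre of its underside. Leave alone.
- pitch_block: Loose black round block, 90 across, 35 high. Origin: centre of its underside. Leave alone.
Things that resemble listed ones, but are neither listed nor needed, are in the scene too. Leave any green look-alike of the rack alone. There is more than one size of the plaque; the one meant has the size given above.

How it is judged:
By the outcome, as a careful person would: the job done as asked, in the order asked, and still so for the second after the job is handed in, with the robot touching nothing.
It also fails if it takes over 67 s, if anything falls off the work surface, if the arm or the gripper's body presses on something with over 40 N, if the wrist force passes 120 N, or if a joint passes its speed limit or range.

## Robot

A 7-joint arm with a two-finger parallel gripper is mounted at the origin on the work surface. World frame = base frame: x ahead of the robot, y to its left, z up, the work surface at z = 0. Lengths are in mm, angles in rad, forces in N, time in s.
With the tool pointing down it reaches from about 350 to 900 mm from the base axis. Payload 8.1 kg.
Tool frame: the origin (TCP) lies between the finger pads; the fingertips stand 19 mm ahead of it and the grasp point (between the pads) is the TCP; z points along the fingers, y is the line along which they close (so a half turn about z gives the same grasp; the last joint's range is limited). The gripper opens to 85 mm and grips with 20 to 120 N. Pads are 22 mm wide; open, the fingers measure 114 mm over their backs; the gripper's body (76 mm by 85 mm) begins 54 mm behind the grasp point. The pads swing forward as they close: fully open they stand 13 mm farther back than shut.
Start: joints at [-1.33, 0.434, 0.025, 1.573, -0.012, 1.134, -0.075], TCP at [210.694, 588.429, 250.323] pointing down, gripper open.
Joint ranges: [-2.62, 2.62], [-0.44, 2.09], [-1.27, 1.32], [0.08, 2.57], [-1.32, 4.46], [0.12, 2], [-2.74, 2.74]. Speed limits (rad/s): [2.22, 2.22, 3.01, 3.01, 3.14, 3.14, 3.14].

## Interface

Orientations are given as a 3x3 rotation matrix whose columns are the frame's x, y, z axes.
In Python, from station import bot gives the robot as it stands. Calls block until the motion is done:
- bot.reach(position, orientation): joint-space move of the TCP to a pose.
- bot.move_straight(position, velocity=150, rot=None, force_limit=None): straight line of the TCP; rot=None keeps the orientation; velocity is the mean speed in mm/s. With force_limit (N) it stops when the force on the tool has changed by that much, and returns True; else False.
- bot.set_joints(angles): joint-space move.
- bot.grip(opening, strength=None): finger opening in mm; strength is the grip in N (None keeps the last); returns when the fingers have stopped.
- bot.wait(seconds).
- bot.inverse_kinematics(position, orientation): joint angles nearest the present ones, or None.
- bot.grab_frame(name): name is "side" or "top" or "wrist"; returns (picture, depth): 400x640x3 uint8, red, green, blue; 400x640 float32, mm along the optical axis (not along the pixel's ray), 0 where there is no reading.
- bot.calibration(name): a dict with "fx", "fy", "cx", "cy" (pixels), "pose" (4x4, takes a point from camera to world coordinates). Camera axes: x right, y down, z forward; pixel columns grow to the right and rows downward; lengths in mm; the calibration is good to about 2 mm. A picture is of the moment at which its call begins: read the wrist's pose just before it. calibration takes no time and is no camera call; for the wrist camera it gives the pose at the moment of the call.
A pose or a line that the arm cannot do raises bot.MotionError and nothing moves.
- bot.finish_job(): hands the job in; it is judged then, once.
Readings, each from a call of its own:
- bot.current_time_s(): time.
- bot.current_qpos(): joint angles.
- bot.current_dq(): joint speeds.
- bot.current_joint_efforts(): joint torques, N m.
- bot.current_tcp_pos(): TCP position.
- bot.current_orientation(): TCP orientation.
- bot.current_contact_force(): force on the tool from outside, world axes, zero at the start.
- bot.current_torque(): the same for the moment, N m.
- bot.current_finger_gap(): finger opening in mm.
- bot.current_grasp_force(): force on a finger pad.
Only numpy, scipy, OpenCV 4.12 (cv2) and the standard library are available. Lean on these libraries where they do the work, as an engineer would, in place of code of your own. Each camera call takes 0.05 s, during which the arm holds its last target. There are 200 camera calls.

## Working session

There is one attempt and no reset: what is moved stays moved. The work goes in short steps, each a Python script; the robot and the scene stay as the last script left them, time stands still between calls to the robot, and variables do not carry over. Pictures are saved under pics/ and viewed, at most 10 in all, crops included, and the job is handed in when it is done.

```bash
ls; mkdir -p pics
python3 - <<'E'
from station import bot
import cv2,numpy as np
for n in ("side","top"):
    im,d=bot.grab_frame(n); c=bot.calibration(n)
    cv2.imwrite(f"pics/{n}0.png",im[:,:,::-1]); np.save(f"{n}0.npy",d)
    print(n,c["fx"],c["fy"],c["cx"],c["cy"]);print(np.round(c["pose"],3))
print(bot.current_time_s(),np.round(bot.current_orientation(),3))
E
```

```text
pics
side 416.9962305287936 416.9962305287936 310.8742626724195 192.26747009678965
[[ 8.420000e-01 -4.080000e-01  3.520000e-01  1.510090e+02]
 [-5.390000e-01 -6.240000e-01  5.660000e-01 -7.046570e+02]
 [-1.100000e-02 -6.660000e-01 -7.460000e-01  1.035905e+03]
 [ 0.000000e+00  0.000000e+00  0.000000e+00  1.000000e+00]]
top 445.2825935267645 445.2825935267645 319.8591726712892 197.4324157992916
[[ 1.20000e-02 -9.93000e-01  1.14000e-01  4.50617e+02]
 [-1.00000e+00 -1.40000e-02 -1.60000e-02 -1.21740e+01]
 [ 1.80000e-02 -1.13000e-01 -9.93000e-01  1.10187e+03]
 [ 0.00000e+00  0.00000e+00  0.00000e+00  1.00000e+00]]
0.1 [[-0.941  0.337 -0.   ]
 [ 0.337  0.941 -0.001]
 [-0.    -0.001 -1.   ]]
```

```bash
sleep 1
cat > h.py <<'E'
from station import bot
import numpy as np,cv2
def pt(n,u,v,d,c=None):
    c=c or bot.calibration(n); z=d[int(v),int(u)]
    return (c["pose"]@[(u-c["cx"])/c["fx"]*z,(v-c["cy"])/c["fy"]*z,z,1])[:3]
def cloud(n,d,c=None):
    c=c or bot.calibration(n); v,u=np.mgrid[:400,:640]
    p=np.stack([(u-c["cx"])/c["fx"]*d,(v-c["cy"])/c["fy"]*d,d],-1)
    w=p@c["pose"][:3,:3].T+c["pose"][:3,3]; w[d==0]=np.nan
    return w
E
```

```text
(no output)
```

View pics/top0.png

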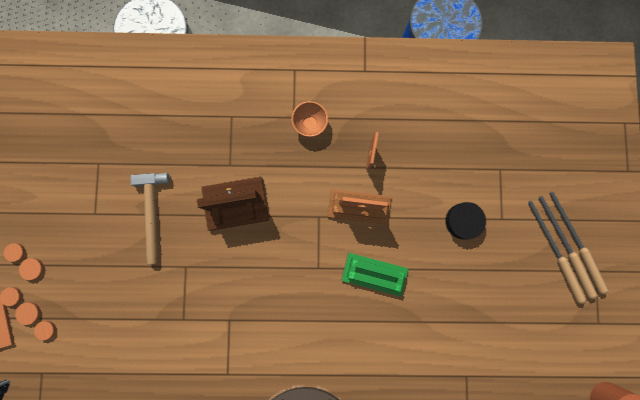

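View pics/side0.png

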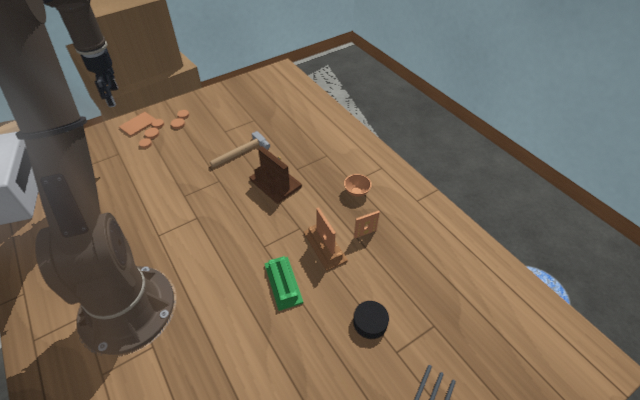

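The top view shows the stand at about (233,205), the plaque in the rack at (360,205), the small look-alike plaque at (374,150) and the green rack at (375,275). The side view shows the stand at (272,175) and the plaque at (325,235). Next I'll measure them from the depth clouds.

Run:
```python
from h import *
d={n:np.load(n+"0.npy") for n in("top","side")}
W={n:cloud(n,d[n]) for n in d}
t=W["top"]
print("table z",np.nanmedian(t[220:240,100:130,2]), np.nanmedian(t[300:340,150:300,2]))
def rect(P,nm):
    r=cv2.minAreaRect(P[:,:2].astype(np.float32)); print(nm,len(P),np.round(r[0],1),np.round(r[1],1),round(r[2],1),"z",np.round(np.percentile(P[:,2],[5,50,95]),1))
def sel(n,u0,u1,v0,v1,z0,z1):
    p=W[n][v0:v1,u0:u1].reshape(-1,3); return p[(p[:,2]>z0)&(p[:,2]<z1)]
rect(sel("top",325,398,185,225,118,140),"plaque top")
rect(sel("top",325,398,185,225,25,42),"rack top")
rect(sel("top",190,280,170,240,112,132),"board top")
rect(sel("top",190,280,170,240,10,24),"foot top")
rect(sel("top",360,385,125,175,60,140),"small top")
rect(sel("side",300,350,200,275,40,140),"plaque side")
rect(sel("side",245,305,140,205,40,130),"board side")
im=cv2.imread("pics/side0.png")
a=cv2.resize(im[135:285,240:400],None,fx=4.5,fy=4.5,interpolation=cv2.INTER_CUBIC)
b=cv2.imread("pics/top0.png")[165:240,190:400]
b=cv2.resize(b,None,fx=3.5,fy=3.5,interpolation=cv2.INTER_CUBIC)
cv2.imwrite("pics/c1.png",a[:600]);cv2.imwrite("pics/c2.png",b)
```

```text
table z -0.3191845041699253 -0.34163536070934697
plaque top 192 [ 555.4 -126.1] [100.1   8.7] 83.5 z [123.4 129.7 132.7]
rack top 681 [ 555.1 -125.8] [129.8  47.1] 84.0 z [30.5 35.  38.1]
board top 583 [564.5 180.3] [ 32.8 130. ] 10.7 z [116.  123.5 126.5]
foot top 1702 [558.2 179.3] [110.2 150.4] 10.5 z [14.4 17.8 21.1]
small top 125 [ 684.8 -152. ] [ 6.3 75.2] 80.0 z [67.3 89.4 92.2]
plaque side 455 [ 546.4 -126.4] [103.2  26.9] 84.9 z [ 45.   97.4 131.5]
board side 844 [546.4 175.9] [ 74.7 132.6] 9.8 z [ 44.6  86.  126.1]
```

View pics/c2.png

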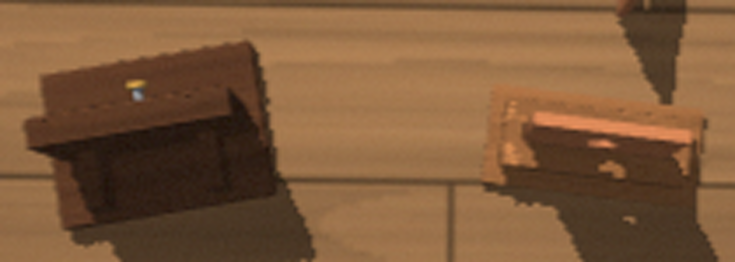

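View pics/c1.png

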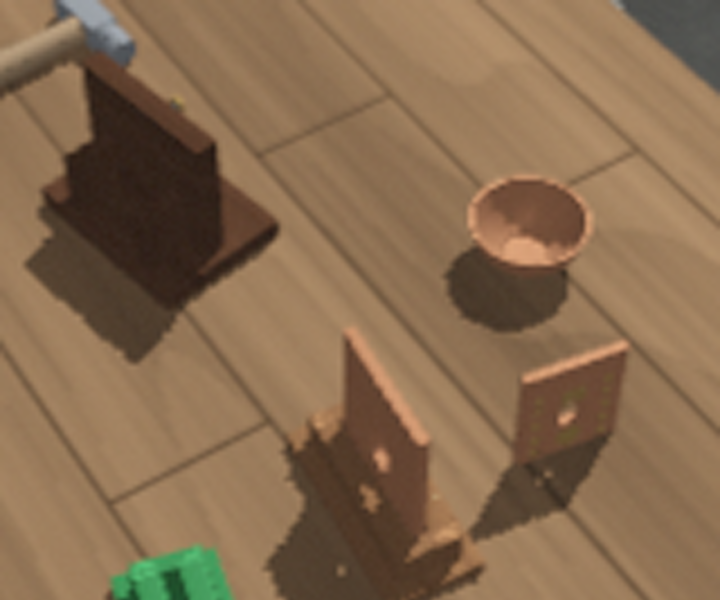

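The crop shows the screw head at top-view pixel (229,190). The plaque's plain back faces the robot, so its front faces +x. Next are close wrist looks at the stand and then the plaque.

```bash
cat >> h.py <<'E'
def R(yaw,s=1):  # tool down, tool y along s*(x axis at yaw)
    y=s*np.array([np.cos(yaw),np.sin(yaw),0]); z=np.array([0,0,-1.]); return np.stack([np.cross(y,z),y,z],1)
def rect(P,nm):
    r=cv2.minAreaRect(P[:,:2].astype(np.float32)); print(nm,len(P),np.round(r[0],1),np.round(r[1],1),round(r[2],1),"z",np.round(np.percentile(P[:,2],[5,50,95]),1))
YS=np.deg2rad(10.5); YP=np.deg2rad(-6.2)
E
python3 - <<'E'
from h import *
for s in(1,-1):
    for p,y in(((555,-126,250),YP),((575,183,250),YS)):
        q=bot.inverse_kinematics(p,R(y,s)); print(s,p,None if q is None else np.round(q,2))
s=1 if abs(bot.inverse_kinematics((575,183,250),R(YS,1))[6])<abs(bot.inverse_kinematics((575,183,250),R(YS,-1))[6]) else -1
print("s",s)
bot.reach((600,183,300),R(YS,s))
c=bot.calibration("wrist"); im,d=bot.grab_frame("wrist"); cv2.imwrite("pics/w1.png",im[:,:,::-1]); np.savez("w1.npz",d=d,**c)
w=cloud("wrist",d,c).reshape(-1,3); print(np.round(c["pose"],2))
f=lambda z0,z1,x0,y0,r:w[(w[:,2]>z0)&(w[:,2]<z1)&(np.hypot(w[:,0]-x0,w[:,1]-y0)<r)]
rect(f(10,25,558,179,110),"foot"); rect(f(121.5,130,558,179,110),"board top")
bot.reach((555,-126,260),R(YP,s))
c=bot.calibration("wrist"); im,d=bot.grab_frame("wrist"); cv2.imwrite("pics/w2.png",im[:,:,::-1]); np.savez("w2.npz",d=d,**c)
w=cloud("wrist",d,c).reshape(-1,3)
rect(f(122,140,555,-126,90),"plaque"); rect(f(28,42,555,-126,110),"rack")
print(bot.current_time_s())
E
```

```text
1 (555, -126, 250) [-0.49  0.44  0.88  1.76 -0.37  1.12  0.41]
1 (575, 183, 250) [-0.74  0.42  0.49  1.66 -0.22  1.12 -0.01]
-1 (555, -126, 250) [-0.63  0.55  1.16  1.77 -0.54  1.19 -2.56]
-1 (575, 183, 250) [ 0.27  0.62 -1.06  1.57  0.56  1.29  2.45]
s 1
[[ 9.8000e-01  1.7000e-01  6.0000e-02  5.8449e+02]
 [ 1.8000e-01 -9.4000e-01 -3.0000e-01  2.6218e+02]
 [ 0.0000e+00  3.1000e-01 -9.5000e-01  4.2308e+02]
 [ 0.0000e+00  0.0000e+00  0.0000e+00  1.0000e+00]]
foot 5245 [558.  180.3] [110.1 149.2] 10.6 z [16.1 17.6 19. ]
board top 2314 [557.9 180.2] [ 20.1 129.6] 10.5 z [122.2 123.5 124.8]
plaque 973 [ 554.7 -125.4] [99.6  7.8] 83.7 z [128.5 129.6 130.7]
rack 3144 [ 597.6 -130.2] [129.  133.3] 83.9 z [33.2 34.6 35.8]
3.4333
```

View pics/w1.png

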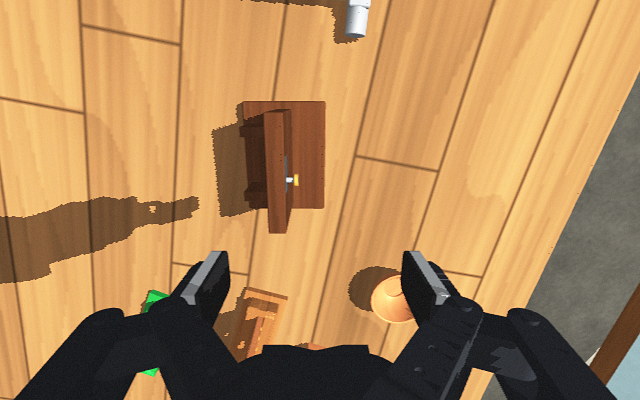

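View pics/w2.png

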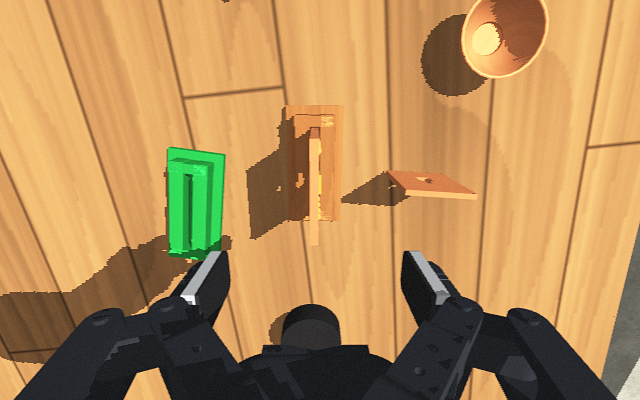

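In w1 the brass screw head is at (296,180) beside the board's top edge. In w2 the plaque is at (315,185), clear of everything else. Now I'll locate the screw, then grasp and lift the plaque.

```bash
cat >> h.py <<'E'
SO=np.array([558.,180.2,0]); Rs=np.array([[np.cos(YS),-np.sin(YS),0],[np.sin(YS),np.cos(YS),0],[0,0,1]])
E
python3 - <<'E'
from h import *
z=np.load("w1.npz"); c={k:z[k] for k in z.files}; w=cloud("wrist",z["d"],c)
l=(w-SO)@Rs
p=l[170:192,284:304].reshape(-1,3); m=(p[:,0]>12)&(p[:,0]<27)&(p[:,2]>95)&(p[:,2]<122); p=p[m]
hd=p[p[:,0]>18]; print(len(p),len(hd),"head y",np.round(np.percentile(hd[:,1],[0,5,50,95,100]),1),"x",hd[:,0].min(),hd[:,0].max(),"z",np.percentile(hd[:,2],[50,95,100]))
sh=p[p[:,0]<18]; print("shank",np.round(np.percentile(sh[:,1],[0,50,100]),1),np.round(np.percentile(sh[:,2],[50,95,100]),1))
bot.grip(40)
bot.move_straight((554.8,-125.5,150),velocity=200)
print(bot.move_straight((554.8,-125.5,122),velocity=60,force_limit=8))
f0=bot.current_contact_force()
bot.grip(0,strength=70)
print(bot.current_finger_gap(),bot.current_grasp_force(),np.round(bot.current_contact_force()-f0,1),bot.current_tcp_pos())
print(bot.move_straight((554.8,-125.5,230),velocity=120))
bot.wait(.2)
print(np.round(bot.current_contact_force(),1),np.round(bot.current_torque(),2),bot.current_finger_gap(),bot.current_time_s())
E
```

```text
86 54 head y [-12.2 -11.3  -5.3  -0.2   0.4] x 18.307133560441713 22.890333128752896 z [114.486424   117.0765708  117.69948058]
shank [-9.1 -5.8 -3.1] [112.1 113.1 113.5]
False
6.3401962965670995 69.15759444236755 [-0.9 -0.8  2.8] [ 555.14430724 -125.60574079  122.43413417]
False
[-0.4  0.5 -2.8] [ 0.03 -0.02 -0.07] 6.840827877230077 6.9
```

```bash
cat >> h.py <<'E'
def go(x,y,z,v=100,f=None,yaw=YS):  # TCP in stand frame
    return bot.move_straight(SO+Rs@np.array([x,y,z],float),velocity=v,force_limit=f,rot=R(yaw))
def tcp(): return Rs.T@(bot.current_tcp_pos()-SO)
def F(): return Rs.T@bot.current_contact_force()
def T(): return Rs.T@bot.current_torque()
E
python3 - <<'E'
from h import *
bot.reach(SO+Rs@np.array([60,-5.8,240]),R(YS))
go(60,-5.8,172.7,150); bot.wait(.2)
print(np.round(tcp(),2),np.round(F(),1),bot.current_time_s())
c=bot.calibration("wrist"); im,d=bot.grab_frame("wrist"); cv2.imwrite("pics/w3.png",im[:,:,::-1])
w=cloud("wrist",d,c); l=(w-SO)@Rs-[60,-5.8,172.7]
q=l.reshape(-1,3); rect(q[(abs(q[:,0])<12)&(abs(q[:,1])<70)&(q[:,2]>2)&(q[:,2]<14)],"plaque top rel")
p=q[(abs(q[:,0])<12)&(abs(q[:,1])<70)&(q[:,2]>-100)&(q[:,2]<14)]; print(np.percentile(p[:,1],[0,1,99,100]),np.percentile(p[:,2],[95,99,100]))
E
```

```text
[ 60.72  -5.94 173.96] [-0.5  0.6 -2.6] 8.9083
plaque top rel 3566 [-0.2  5.8] [88.1 23.6] 80.2 z [ 5.7  8.4 10.6]
[-39.33016317 -36.57238054  49.74436083  50.00052333] [ 9.93779469 12.97887441 13.99992815]
```

View pics/w3.png

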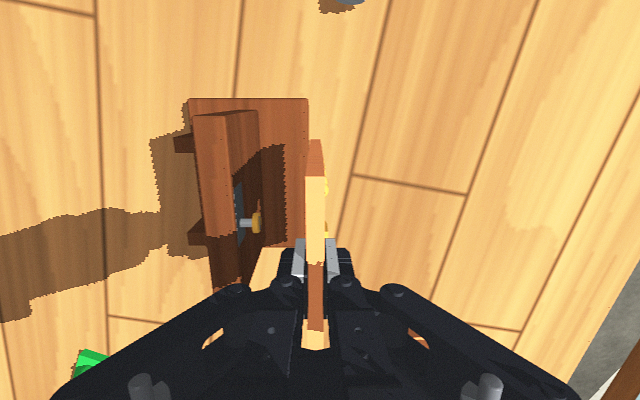

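w3 shows the plaque upright and centred in the fingers, with the screw head at (257,220) clear of it. Now I'll move gently toward the board.

Run:
```python
from h import *
go(32,-5.8,171.6,100); bot.wait(.1)
print(np.round(tcp(),2),np.round(F(),1))
h=go(5,-5.8,171.6,20,3); bot.wait(.1)
print(h,np.round(tcp(),2),np.round(F(),1),np.round(T(),2),bot.current_time_s())
```

```text
[ 32.84  -5.69 171.94] [-1.4 -0.2 -3.2]
True [ 13.5   -5.74 171.24] [ 3.4  0.  -0.4] [-0.02 -1.03  0.02] 10.5083
```

Contact came at x ≈ 13.5, so the plaque is flat on the board with the head through the hole. Next I'll feel both sides of the hole to centre it on the shank.

Run:
```python
from h import *
p=tcp()
go(p[0]-0.2,p[1],p[2],20); bot.wait(.1); q=tcp(); print(np.round(q,2),np.round(F(),1))
ys=[]
for s in(1,-1):
    h=go(p[0]-0.2,p[1]+s*12,p[2],12,3); t=tcp(); ys.append(t[1])
    print(h,np.round(t,2),np.round(F(),1),np.round(T(),2))
    go(p[0]-0.2,t[1]-s*3,p[2],20)
print(np.mean(ys),bot.current_time_s())
```

```text
[ 13.54  -5.73 171.26] [ 4.5 -0.1 -1.5]
True [ 13.58  -5.38 170.84] [ 1.2 -0.6 -2.2] [ 0.   -0.4   0.02]
True [ 13.58 -14.73 170.99] [ 1.4  0.  -0.3] [ 0.34 -0.42 -0.03]
-10.05249283065946 12.4
```

Run:
```python
from h import *
p=tcp(); print(np.round(p,2),np.round(F(),1),np.round(T(),2))
go(13.4,-6,171,40); bot.wait(.1); print(np.round(tcp(),2),np.round(F(),1),np.round(T(),2))
for s in(1,-1):
    h=go(13.4,-6+s*14,171,12,3); t=tcp()
    print(h,np.round(t,2),np.round(F(),1),np.round(T(),2)); bot.wait(.1); print(np.round(tcp(),2),np.round(F(),1),np.round(T(),2))
go(13.4,-6,171,40); bot.wait(.1); print(np.round(tcp(),2),np.round(F(),1),np.round(T(),2),bot.current_time_s())
```

```text
[ 13.52 -12.37 171.26] [ 4.1 -2.3 -2.4] [-0.53 -1.    0.01]
[ 13.5   -5.62 170.91] [ 5.1  0.3 -3.9] [ 0.08 -1.2   0.02]
True [ 13.61  -5.38 170.62] [ 2.  -0.  -1.4] [ 0.01 -0.4   0.  ]
[ 13.59  -5.31 170.32] [ 1.3  0.1 -1.5] [ 0.01 -0.36 -0.04]
True [ 13.61 -14.66 170.44] [ 1.1  0.9 -0.4] [ 0.24 -0.56  0.01]
[ 13.59 -14.63 170.18] [ 3.6  0.3 -0.9] [ 0.23 -0.74 -0.01]
[ 13.54  -5.2  170.92] [ 2.5  2.  -2.5] [ 0.55 -0.93 -0.03] 14.65
```

Run:
```python
from h import *
for x in(13.8,14.1):
    go(x,-6,171,20); bot.wait(.15); print(x,np.round(tcp(),2),np.round(F(),1),np.round(T(),2))
    if F()[0]<0.7: break
for s in(1,-1):
    h=go(x,-6+s*14,171,12,2.5); t=tcp()
    print(h,np.round(t,2),np.round(F(),1),np.round(T(),2)); bot.wait(.1); print(np.round(tcp(),2),np.round(F(),1),np.round(T(),2))
go(x,-6,171,40); bot.wait(.1); print(np.round(tcp(),2),np.round(F(),1),np.round(T(),2),bot.current_time_s())
```

```text
13.8 [ 13.61  -6.09 170.89] [ 1.8  1.7 -3. ] [ 0.36 -0.5   0.04]
14.1 [ 13.73  -6.26 170.83] [ 0.8  0.4 -2.5] [ 0.03 -0.11  0.03]
True [ 13.67   1.74 170.35] [ 1.4 -0.7 -2.2] [-0.22 -0.4  -0.04]
[ 13.64   1.75 170.11] [ 1.5 -0.5 -0.8] [-0.27 -0.55 -0.03]
True [ 13.65   1.53 169.63] [ 1.6 -0.3 -1.4] [ 0.01 -0.53 -0.  ]
[ 13.65   1.51 169.42] [ 1.4 -0.8 -1.7] [ 0.08 -0.52  0.06]
[ 13.78  -6.21 170.81] [-0.4  0.8 -2.9] [-0.08 -0.1   0.03] 17.2083
```

Side contacts came at +1.75 and −14.66, 16.4 mm apart (16 expected), so the screw is at y ≈ −6.46. Centre there and slide down.

Run:
```python
from h import *
go(14,-6.3,171,20); bot.wait(.1); print(np.round(tcp(),2),np.round(F(),1),np.round(T(),2))
h=go(14,-6.3,160.5,12,9); print(h,np.round(tcp(),2),np.round(F(),1),np.round(T(),2)); bot.wait(.2); print(np.round(tcp(),2),np.round(F(),1),np.round(T(),2),bot.current_time_s())
```

```text
[ 13.84  -6.2  170.92] [ 0.2  0.1 -2.2] [-0.01  0.03 -0.03]
False [ 14.01  -6.33 160.52] [-0.   0.2 -2.7] [-0.03  0.05  0.02]
[ 14.01  -6.33 160.56] [-1.1  0.1 -3. ] [-0.05  0.07  0.  ] 18.7833
```

Run:
```python
from h import *
for z,f in((157,9),(154,9),(146,12)):
    h=go(13.8,-6.3,z,10,f); print(h,np.round(tcp(),2),np.round(F(),1),np.round(T(),2)); 
    if h: break
bot.wait(.2); print(np.round(tcp(),2),np.round(F(),1),np.round(T(),2),bot.current_time_s(),bot.current_finger_gap())
c=bot.calibration("wrist"); im,d=bot.grab_frame("wrist"); cv2.imwrite("pics/w4.png",im[:,:,::-1])
```

```text
False [ 13.69  -6.32 156.92] [-0.7 -0.3 -2. ] [-0.07  0.27 -0.01]
False [ 13.7   -6.31 153.89] [-2.5 -0.2 -0.6] [-0.1   0.42  0.02]
True [ 13.65  -6.19 149.89] [-2.9  0.3  7.4] [0.01 0.39 0.03]
[ 13.67  -6.19 149.9 ] [-2.5  0.7  6.5] [-0.05  0.35 -0.01] 20.4583 6.642926010406322
```

Run:
```python
from h import *
h=go(13.8,-6.3,145,6,7); print(h,np.round(tcp(),2),np.round(F(),1),np.round(T(),2))
bot.wait(.2); t=tcp(); print(np.round(t,2),np.round(F(),1),np.round(T(),2),bot.current_time_s())
im,d=bot.grab_frame("side"); cv2.imwrite("pics/s5.png",np.hstack([cv2.resize(im[140:205,235:315,::-1],(400,325),interpolation=cv2.INTER_CUBIC)]))
```

```text
True [ 13.65  -6.2  149.89] [-0.9  0.3  6.1] [0.01 0.21 0.02]
[ 13.66  -6.18 149.92] [-0.2  0.5  5.5] [-0.01  0.18  0.01] 20.9917
```

View pics/w4.png

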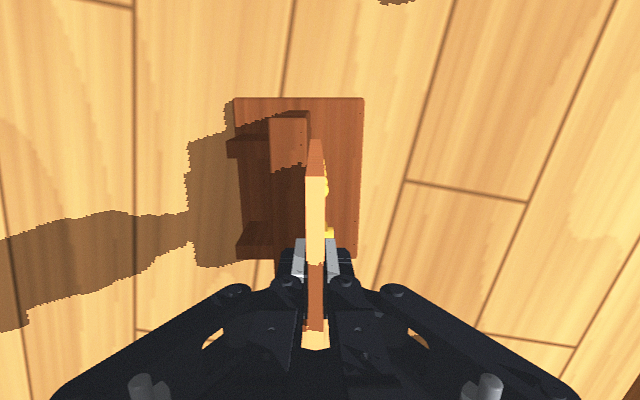

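It stops hard at z = 149.9 (home predicted 150.7 from the screw's height), and a second push moved it nowhere. Release, back away straight up and check.

Run:
```python
from h import *
t=tcp(); bot.grip(14); bot.wait(.1); bot.grip(40); print(np.round(F(),1),np.round(tcp(),2))
t=tcp(); go(t[0],t[1],215,100); go(t[0]+25,t[1],300,150)
bot.wait(.2)
c=bot.calibration("wrist"); im,d=bot.grab_frame("wrist"); cv2.imwrite("pics/w6.png",im[:,:,::-1])
l=((cloud("wrist",d,c)-SO)@Rs).reshape(-1,3)
rect(l[(l[:,0]>6)&(l[:,0]<22)&(abs(l[:,1]+6)<65)&(l[:,2]>150)&(l[:,2]<175)],"plaque top")
print(np.round(F(),1),bot.current_time_s())
bot.reach((350,400,300),R(YS)); im,d=bot.grab_frame("top"); cv2.imwrite("pics/t7.png",np.vstack([cv2.resize(im[165:245,180:300,::-1],(600,400),interpolation=cv2.INTER_CUBIC)]))
l=((cloud("top",d)-SO)@Rs).reshape(-1,3)
rect(l[(l[:,0]>0)&(l[:,0]<28)&(abs(l[:,1]+6)<65)&(l[:,2]>148)&(l[:,2]<175)],"top cam plaque top")
```

```text
[-0.3 -0.4  0.2] [ 12.37  -6.27 149.11]
plaque top 944 [13.7 -6.1] [99.9  8.1] 90.0 z [155.3 157.1 158.3]
[ 0.5  0.2 -0.4] 23.55
top cam plaque top 210 [14.  -7.1] [99.7  8.6] 90.0 z [151.4 157.1 160.2]
```

View pics/w6.png

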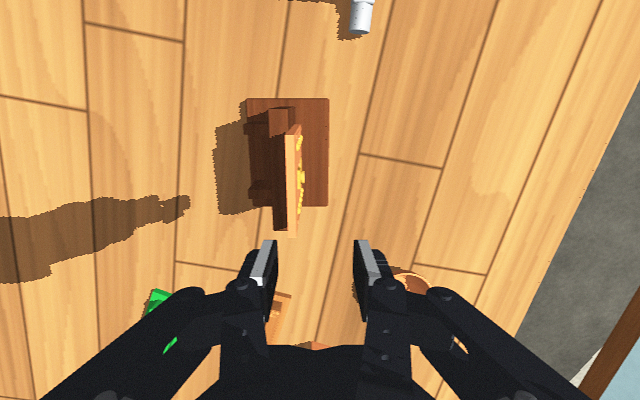

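The plaque hangs flat at x ≈ 14 and square to the board. Its top is at about 157.4, which matches the home position, and the arm is clear.

```bash
python3 -c "
from station import bot
bot.wait(.3);print(bot.finish_job(),bot.current_time_s())"
```

```text
the job is handed in; nothing more can be done
the job is handed in; nothing more can be done
```

The copper plaque hangs flat on the stand, slid down to the hard stop under the screw head and released; I handed the job in at about 25 s of the 67 s, and no verdict was shown.

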